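# Load spacers into the sloping rack, deep end down

### The arm

A 7-joint arm with a two-finger parallel gripper is mounted at the origin on a cart in front of the work surface, level with it; the furniture and walls round the work are solid. World frame = base frame: x ahead of the robot, y to its left, z up, the work surface at z = 0. Lengths are in m, angles in rad, forces in N, time in s.
With the tool pointing down it reaches from about 0.4 to 0.85 m from the base axis. Payload 10.4 kg.
Tool frame: the origin (TCP) lies between the finger pads; the fingertips stand 14 mm ahead of it and the grasp point (between the pads) lies 5 mm behind it; z points along the fingers, y is the line along which they close (so a half turn about z gives the same grasp; the last joint's range is limited). The gripper opens to 87 mm and grips with 3 to 60 N. Pads are 19 mm wide; open, the fingers measure 117 mm over their backs; the gripper's body (75 mm by 190 mm) begins 51 mm behind the grasp point.
Start: joints at [1.22, 0.332, -0.065, 1.46, 0.022, 1.35, -0.088], TCP at [0.201, -0.592, 0.237] pointing down, gripper open.
Joint ranges: [-2.6, 2.6], [-0.5, 2.12], [-1.47, 1.34], [0.16, 2.42], [-1.27, 4.41], [0.06, 2.06], [-2.6, 2.6]. Speed limits (rad/s): [2.22, 2.22, 2.79, 2.79, 3.14, 3.14, 3.14].

### API

Orientations are given as a unit quaternion [x, y, z, w].
In Python, from bench import * gives the robot as it stands.
- The arm moves only by the tool drive_tool, never from a script. Its argument "deltas" is a list of rows, each a list of 7 numbers: the turn, a rotation vector about the tool's x, y, z in degrees, then the shift along the tool's x, y, z in m, then the closure, from -1 (fully open) to 1 (shut). A call has 1 to 12 rows; each row is the pose to reach, as a shift and turn from the pose commanded when the call began, along the tool's axes at that moment; what a row does not reach only later rows make up. A row lasts 1/10 s, in which the tool goes at most 50 mm and 8.59 degrees, less where a joint would pass 70% of its speed; a pose out of reach is approached as far as the arm can. A call with a gripper value outside its range is refused whole. The fingers move at their own pace and stop on an object; "squeeze" is the grip in N (left out, the last holds). Time passes only in rows, so rows that repeat a pose let the fingers close. It gives the time, the measured TCP pose, the force and the opening at its end, in the units of the state.
- read_state(): the state, without advancing time (a new reading comes with each control period).
- camera(name): name is "scene" or "top" or "wrist"; returns (picture, depth): 420x560x3 uint8, red, green, blue; 420x560 float32, m along the optical axis (not along the pixel's ray), 0 where there is no reading.
- camera_params(name): a dict with "K" (3x3 intrinsics, pixels), "R" (3x3) and "t" (3): a world point X has camera coordinates R X + t; the wrist camera has in their place "mount" (4x4, takes a point from camera to tool coordinates, whose origin is the TCP and whose axes are the flange's). Camera axes: x right, y down, z forward; pixel columns grow to the right and rows downward; lengths in m; the calibration is good to about 2 mm. A picture is of the moment at which its call begins: read the wrist's pose just before it. camera_params takes no time and is no camera call.
- close_job(): hands the job in, once; it reports no verdict.
Trained networks look in the newest picture that a camera, given by its name, has taken for a name from the list of things; names that differ only in an ending like _2 or _b are one class to them, and where a whole thing is asked for, a point or a joint stands for the part that bears it (a point fixed in the world has none). Each returns a list of dicts, best first, with "score" (0 to 1); they miss things now and then, are a little off and sometimes report something else, mostly with a low value. They report only what shows in the picture. A call takes as long as a camera call. They do not tell look-alikes from the thing itself.
- outline_of(label, camera): "pixels" (420x560 bool, what is visible of it) and "location" ([column, row] as shares, 0 to 1, of the picture: columns of its width, rows of its height, amid what is visible of it).
- tip_of(label, camera): "location" ([column, row] as shares, 0 to 1, of the picture: columns of its width, rows of its height: a listed point, or the origin of a listed thing).
The state is a dict: "time": time; "joint_positions": joint angles; "joint_vel": joint speeds; "joint_torque": joint torques, N m; "ee_pos": TCP position; "eef_rot": TCP orientation; "ft_force": force on the tool from outside, world axes, zero at the start; "torque": the same for the moment, N m; "width": finger opening in m.
Only numpy, scipy, OpenCV 4.12 (cv2) and the standard library are available. Lean on these libraries where they do the work, as an engineer would, in place of code of your own. Each camera call takes 0.05 s, during which the arm holds its last target. There are 200 camera calls.

### The job

Lay both square aluminium spacers in the two lanes of the sloping rack, one in each, pushed fully home so that the end of each meets its stop plate. A spacer goes home only with its deep-bored end down over the stub; both ends look alike, so feel how far it goes, and if it stops short take it off and turn it end for end. Leave the spirit lamp, the gear, the dish and the loupe where they are.

Things in the scene. Friction and masses are not known exactly. Their poses are not given: they have to be found in the camera images.
- spacer_a_center (a point): Loose square aluminium box-section spacer, 72 mm long, 34 x 34 mm outside, 0.12 to 0.22 kg, lying flat on the bench. This point: its centre, 17 mm above its underside. x axis along the 72 mm length, z out of the top face. One end is deep-bored, the other shallow (see the body entry); this frame does not tell which, and it differs between the two spacers.
- spacer_b_center (a point): Loose square aluminium box-section spacer (the other, equal one), 72 mm long, 34 x 34 mm outside, 0.12 to 0.22 kg, lying flat on the bench. This point: its centre, 17 mm above its underside. x axis along the 72 mm length, z out of the top face. One end is deep-bored, the other shallow (see the body entry); this frame does not tell which, and it differs between the two spacers.
- rack: fixed sloping rack of dark steel on a grey base plate 150 x 180 x 8 mm, its two lanes 100 mm apart, high end towards the robot, low end with the stops away from it, highest point about 105 mm. Origin: centre of the underside of the base plate on the bench top; x axis from the low end to the high end, z up
- home_left (a point): Centre of a spacer that lies fully home in the left lane (at the robot's left). x axis up along the lane (towards the robot), 30 degrees above level; y across, to the robot's right; z square to the lane, up and leaning away from the robot. The spacer rests on two rods 8 mm thick, 18 mm apart, tops at z = -17 mm, reaching to x = +84 mm; its sides stand clear of the rods, so fingers can pass.
- home_right (a point): Centre of a spacer that lies fully home in the right lane (at the robot's right). x axis up along the lane (towards the robot), 30 degrees above level; y across, to the robot's right; z square to the lane, up and leaning away from the robot. The spacer rests on two rods 8 mm thick, 18 mm apart, tops at z = -17 mm, reaching to x = +84 mm; its sides stand clear of the rods, so fingers can pass.
- stop_left (a point): Centre of the left lane's stop plate face (plate 40 mm wide, 32 mm below to 8 mm above this point, square to the lane). A stub 12 mm thick stands 10 mm up the lane (x axis) from here. Deep end down, a spacer goes over it, 6 mm free each side, and meets the plate. Shallow end down, the plug meets the stub and the spacer stops 8 mm short of home.
- stop_right (a point): Centre of the right lane's stop plate face (plate 40 mm wide, 32 mm below to 8 mm above this point, square to the lane). A stub 12 mm thick stands 10 mm up the lane (x axis) from here. Deep end down, a spacer goes over it, 6 mm free each side, and meets the plate. Shallow end down, the plug meets the stub and the spacer stops 8 mm short of home.
- spacer_a: The first spacer; origin at the centre of its underside, axes as at its centre point. Each end has a 24 x 24 mm opening with a black plug inside: at one end the plug is 2 mm in (shallow), at the other 12 mm in (the deep-bored end). The plug is fixed. From outside both ends look alike.
- spacer_b: The other spacer; origin at the centre of its underside, axes as at its centre point. Each end has a 24 x 24 mm opening with a black plug inside: at one end the plug is 2 mm in (shallow), at the other 12 mm in (the deep-bored end). The plug is fixed. From outside both ends look alike.
- lamp: bystander: small glass spirit lamp, 62 mm across, 74 mm tall; origin at the centre of its underside
- gear: bystander: spare index gear, 50 mm across, 16 mm high; origin at the centre of its underside
- dish: bystander: shallow petri dish, 45 mm across, 10 mm high; origin at the centre of its underside
- loupe2: bystander: folding loupe, 42 x 62 x 17 mm; origin at the centre of its underside
Mind the look-alikes: they are no part of the job. What is shaped like the spacer_a but orange or red is not meant.

How it is judged:
At the end, for the whole second after the job is handed in: Each spacer lies at rest in a lane of the rack, its centre within 4 mm of home along the lane and square to it and within 6 mm across, its length within 0.1 rad of the lane; so both have the deep end down over the stub, one in each lane (((x of spacer_a_center in the frame of home_left between -0.004 and 0.004 m and y of spacer_a_center in the frame of home_left between -0.006 and 0.006 m and z of spacer_a_center in the frame of home_left between -0.004 and 0.004 m and angle between the x axis of spacer_a_center and the x axis of home_left, either way round below 0.1 rad) or (x of spacer_a_center in the frame of home_right between -0.004 and 0.004 m and y of spacer_a_center in the frame of home_right between -0.006 and 0.006 m and z of spacer_a_center in the frame of home_right between -0.004 and 0.004 m and angle between the x axis of spacer_a_center and the x axis of home_right, either way round below 0.1 rad)) and ((x of spacer_b_center in the frame of home_left between -0.004 and 0.004 m and y of spacer_b_center in the frame of home_left between -0.006 and 0.006 m and z of spacer_b_center in the frame of home_left between -0.004 and 0.004 m and angle between the x axis of spacer_b_center and the x axis of home_left, either way round below 0.1 rad) or (x of spacer_b_center in the frame of home_right between -0.004 and 0.004 m and y of spacer_b_center in the frame of home_right between -0.006 and 0.006 m and z of spacer_b_center in the frame of home_right between -0.004 and 0.004 m and angle between the x axis of spacer_b_center and the x axis of home_right, either way round below 0.1 rad)) and linear speed of each of spacer_a, spacer_b below 0.02 m/s); the robot touches nothing.
It fails at once if the lamp, gear, dish or loupe is moved by more than 30 mm (distance of any of lamp, gear, dish, loupe2 from where it was at the start of the episode above 0.03 m).
It also fails if it takes over 67 s, if anything falls off the work surface, if the arm or the gripper's body presses on something with over 40 N, if the wrist force passes 120 N, or if a joint passes its speed limit or range.

## Working session

There is one attempt and no reset: what is moved stays moved. The work goes in short steps, Python scripts to look and compute and a tool call to move; the robot and the scene stay as the last step left them, time stands still between calls to the robot, and variables do not carry over. Pictures are saved under pics/ and viewed, on a budget of 10 in all, crops included, one or two more only if the job needs it, and the job is handed in when it is done.

Besides the shell and the picture viewer there is one more tool, called after "Request:" as name(argument=value, ...) on one line, values as JSON. drive_tool: Moves the arm, as the interface text tells. Its arguments: {"type":"object","properties":{"deltas":{"type":"array"},"squeeze":{"type":"number"}},"required":["deltas"]}

```bash
ls; mkdir -p pics; python3 - <<'E'
from bench import *
import cv2,numpy as np
s=read_state();print(s)
for n in("top","scene"):
    p,d=camera(n);cv2.imwrite(f"pics/{n}0.png",p[:,:,::-1]);np.savez(f"{n}0.npz",p=p,d=d)
    c=camera_params(n);print(n,c)
    for l in("spacer_a","rack"):
        for o in outline_of(l,n):print(l,o["score"],o["location"]*np.array([560,420]) if 1 else 0,o["pixels"].sum())
E
```

```text
pics
{'time': 0.0, 'joint_positions': array([ 1.22042159,  0.33289494, -0.06470487,  1.46095052,  0.02162291,
        1.34992772, -0.08849696]), 'joint_vel': array([-7.70250926e-04,  1.75722634e-03,  3.68328784e-04, -1.58717337e-03,
        7.46001105e-05, -1.58767661e-03,  4.40131375e-04]), 'joint_torque': array([-7.07003874e-04, -6.23249316e+01,  2.40987906e-02, -3.89907110e+01,
       -6.13557757e-02,  3.96310701e-02,  1.52967373e-04]), 'ee_pos': array([ 0.20107743, -0.5913676 ,  0.23573516]), 'eef_rot': array([ 9.86597462e-01,  1.63171372e-01, -1.65592920e-04, -7.23369850e-04]), 'ft_force': array([ 0.16949845, -1.09381484, -0.64194952]), 'torque': array([-0.05320545, -0.03188837, -0.03927107]), 'width': 0.08677448207073615}
top {'K': array([[482.2439501 ,   0.        , 276.63106899],
       [  0.        , 482.2439501 , 206.4464981 ],
       [  0.        ,   0.        ,   1.        ]]), 'R': array([[-0.00243503, -0.99997821,  0.00613618],
       [-0.99010766,  0.00155006, -0.14030119],
       [ 0.14028862, -0.00641711, -0.99008986]]), 't': array([-0.08056693,  0.59226416,  1.24342882])}
spacer_a 0.93 [125.328 269.682] 400
spacer_a 0.86 [391.384 253.89 ] 441
spacer_a 0.73 [170.016 259.896] 366
spacer_a 0.62 [210.504 259.812] 338
spacer_a 0.56 [274.12  224.406] 3575
spacer_a 0.53 [198.016 218.316] 357
rack 0.65 [272.216 225.204] 3784
rack 0.19 [240.016 166.404] 201
scene {'K': array([[540.68983252,   0.        , 281.14819884],
       [  0.        , 540.68983252, 206.17183908],
       [  0.        ,   0.        ,   1.        ]]), 'R': array([[-0.69083862, -0.72291086, -0.01191168],
       [-0.52004141,  0.50828039, -0.6864459 ],
       [ 0.50229367, -0.46802878, -0.72708331]]), 't': array([0.38700827, 0.39791952, 1.51260313])}
spacer_a 0.81 [378.504 190.092] 263
spacer_a 0.74 [233.128 316.512] 353
spacer_a 0.54 [290.08  268.086] 329
rack 0.65 [300.496 225.12 ] 2231
rack 0.65 [254.912 289.59 ] 373
```

```bash
python3 - <<'E'
import cv2
a=cv2.imread("pics/top0.png")[130:310,70:430]
cv2.imwrite("pics/topc.png",cv2.resize(a,None,fx=2.2,fy=2.2,interpolation=cv2.INTER_CUBIC))
E
```

```text
(no output)
```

View pics/scene0.png

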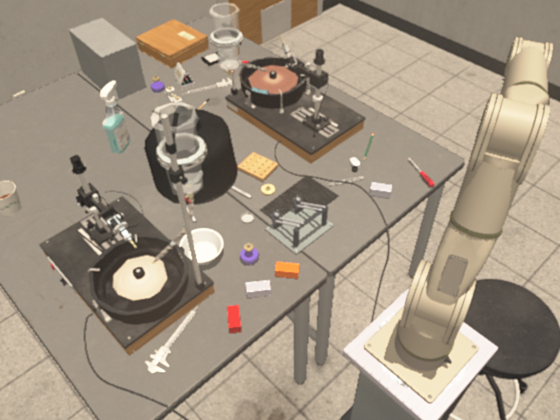

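View pics/topc.png

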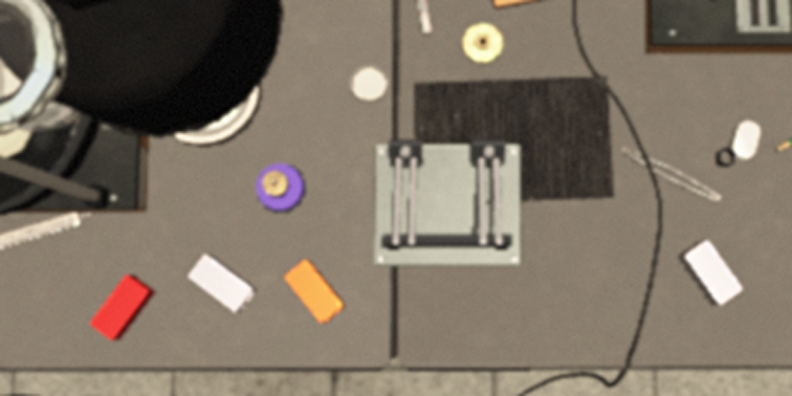

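The real spacers are the two silver ones, at top-camera pixels (170,260) and (391,254). The look-alikes are red at (125,270) and orange at (211,260), and the crop above confirms this. The rack sits at (272,225), with its lanes at columns of about 254 and 293. Next I measure poses.

```bash
cat > h.py <<'E'
import numpy as np,cv2
from bench import *
def back(cam,u,v,d):
    c=camera_params(cam);K=c["K"];P=np.stack([(u-K[0,2])/K[0,0]*d,(v-K[1,2])/K[1,1]*d,d],-1)
    return (P-c["t"])@c["R"]
def onplane(cam,u,v,z):
    c=camera_params(cam);o=-c["R"].T@c["t"]
    r=back(cam,np.float64(u),np.float64(v),np.float64(1))-o
    return o+r*(z-o[2])/r[2]
def cloud(cam,d):
    v,u=np.mgrid[:420,:560];return back(cam,u.astype(float),v.astype(float),d.astype(float))
E
python3 - <<'E'
from h import *
np.set_printoptions(precision=4,suppress=True)
for n in("top","scene"):
    p,d=camera(n);W=cloud(n,d)
    for o in outline_of("spacer_a",n):
        m=o["pixels"]&(d>0)
        if m.sum()>700: continue
        m=cv2.erode(o["pixels"].astype(np.uint8),np.ones((3,3)))>0
        z=np.median(W[m][:,2]);
        top=o["pixels"]&(abs(W[...,2]-0.034)<.006)
        # contour top-plane pts
        v,u=np.nonzero(o["pixels"]);
        if n=="top":
            P=np.array([onplane(n,a,b,.034)[:2] for a,b in zip(u,v)])
        else: P=W[top][:,:2]
        r=cv2.minAreaRect((P*1000).astype(np.float32))
        print(n,o["score"],np.array(o["location"])*[560,420],p[m].mean(0),"z",z,"rect",r,"mean",P.mean(0))
    for l in("home_left","home_right","stop_left","stop_right","rack","spacer_a_center","lamp","gear","dish","loupe2"):
        for o in tip_of(l,n)[:3]:
            q=np.array(o["location"])*[560,420];u,v=q.astype(int);print(n,l,round(o["score"],2),q,W[v,u])
E
```

```text
top 0.93 [169.288 260.316] [246.8239 239.5845 234.4718] z 0.03469106819943513 rect ((455.2933349609375, 198.04116821289062), (75.75018310546875, 35.773773193359375), 53.79011535644531) mean [0.4549 0.1978]
top 0.85 [211.624 261.702] [250.1043 181.8309  87.8741] z 0.034735846002917195 rect ((446.0514831542969, 88.0452880859375), (75.31812286376953, 35.792667388916016), 40.02153396606445) mean [0.4459 0.0882]
top 0.64 [394.296 255.486] [236.9373 231.0345 226.3824] z 0.03469035727003239 rect ((466.09197998046875, -387.93463134765625), (74.33807373046875, 41.261722564697266), 34.15001678466797) mean [ 0.4656 -0.388 ]Traceback (most recent call last):
  File "<stdin>", line 14, in <module>
  File "h.py", line 8, in onplane
    r=back(cam,np.float64(u),np.float64(v),np.float64(1))-o
      ~~~~^^^^^^^^^^^^^^^^^^^^^^^^^^^^^^^^^^^^^^^^^^^^^^^
  File "h.py", line 4, in back
    c=camera_params(cam);K=c["K"];P=np.stack([(u-K[0,2])/K[0,0]*d,(v-K[1,2])/K[1,1]*d,d],-1)
ValueError: time passes only in moves, steps and waits
```

```bash
cat > h.py <<'E'
import numpy as np,cv2,functools
from bench import *
cp=functools.lru_cache(None)(camera_params)
def back(cam,u,v,d):
    c=cp(cam);K=c["K"];P=np.stack([(u-K[0,2])/K[0,0]*d,(v-K[1,2])/K[1,1]*d,d],-1)
    return (P-c["t"])@c["R"]
def onplane(cam,u,v,z):
    c=cp(cam);o=-c["R"].T@c["t"]
    u=np.asarray(u,float);v=np.asarray(v,float)
    r=back(cam,u,v,np.ones_like(u))-o
    return o+r*((z-o[2])/r[...,2:3])
def cloud(cam,d):
    v,u=np.mgrid[:420,:560];return back(cam,u.astype(float),v.astype(float),d.astype(float))
E
python3 - <<'E'
from h import *
np.set_printoptions(precision=4,suppress=True)
for n in("top","scene"):
    p,d=camera(n);W=cloud(n,d)
    print(n,"bench z",np.median(W[...,2][d>0]))
    # colour-independent segmentation: points with height 0.025..0.042 near x range
    m=((W[...,2]>.024)&(W[...,2]<.044)&(d>0)&(W[...,0]>.38)&(W[...,0]<.53)&(abs(W[...,1])<.5)).astype(np.uint8)
    k,L,st,ce=cv2.connectedComponentsWithStats(m)
    for i in range(1,k):
        if 120<st[i,4]<900:
            P=W[L==i];r=cv2.minAreaRect((P[:,:2]*1000).astype(np.float32))
            print(ce[i],st[i,4],p[L==i].mean(0),np.median(P[:,2]),"rect",r,P.mean(0))
    for l in("home_left","home_right","stop_left","stop_right","rack","spacer_a_center","lamp","gear","dish","loupe2"):
        for o in tip_of(l,n)[:3]:
            q=np.array(o["location"])*[560,420];u,v=q.astype(int);print(n,l,round(o["score"],2),q,W[v,u])
    if n=="top":
        # rack structure height profile
        for y0 in(0,):
            s=(W[...,2]>.05)&(d>0)&(abs(W[...,0]-.57)<.13)&(abs(W[...,1])<.13)
            print("rack high pts",W[s].min(0),W[s].max(0))
        np.savez("top1.npz",p=p,W=W)
E
```

```text
top bench z 0.00042748759042943933
[393.4293 253.6005] 368 [242.2065 236.0951 231.1793] 0.03439310358523599 rect ((466.90045166015625, -391.87066650390625), (72.0925064086914, 34.9865608215332), 34.45500564575195) [ 0.4666 -0.3909  0.0341]
[169.8104 258.1346] 364 [243.4725 235.3462 229.6456] 0.034489071861489154 rect ((456.1229553222656, 200.80831909179688), (73.34146118164062, 33.910587310791016), 53.54721450805664) [0.4559 0.2003 0.0345]
[212.0195 261.8747] 359 [247.273  177.5432  87.1699] 0.03453157960783381 rect ((445.7989501953125, 89.05592346191406), (71.99468994140625, 33.95564270019531), 39.50047302246094) [0.4459 0.0889 0.0346]
[123.9581 269.4686] 382 [234.3246  63.5288  58.3979] 0.03482814266024344 rect ((426.67041015625, 321.081787109375), (36.39454650878906, 72.4430923461914), 55.13557434082031) [0.4266 0.3197 0.0345]
top home_right 0.56 [290.528 212.31 ] [ 0.5811 -0.1183  0.0117]
top stop_left 0.64 [295.176 197.61 ] [ 0.6143 -0.13    0.0618]
top stop_left 0.62 [253.624 196.98 ] [ 0.617  -0.0196  0.063 ]
top stop_right 0.88 [296.128 196.014] [ 0.6163 -0.1325  0.0658]
top 
[... 1751 characters left out ...]
2] [ 0.614  -0.1221  0.0645]
scene rack 0.93 [302.176 227.388] [ 0.4937 -0.0291  0.0881]
scene rack 0.24 [301.672 199.794] [ 0.6084 -0.1407  0.0503]
scene spacer_a_center 0.75 [287.392 268.212] [0.441  0.0884 0.0331]
scene spacer_a_center 0.68 [232.288 322.098] [0.4119 0.3344 0.0356]
scene spacer_a_center 0.58 [253.792 288.204] [0.459  0.2128 0.0324]
scene lamp 0.5 [247.016 257.418] [0.5663 0.1435 0.0223]
scene gear 0.64 [267.12  188.412] [ 0.761  -0.1216  0.0084]
scene dish 0.67 [248.416 216.09 ] [0.7109 0.0139 0.0021]
scene dish 0.45 [281.12 216.3 ] [ 0.5991 -0.0373  0.0507]
scene dish 0.25 [245.    258.006] [0.5638 0.1536 0.0284]
scene loupe2 0.56 [351.4  166.32] [ 0.6333 -0.4334 -0.0009]
```

```bash
python3 - <<'E'
from h import *
np.set_printoptions(precision=4,suppress=True,linewidth=150)
W=np.load("top1.npz")["W"]
b=(W[...,0]>.46)&(W[...,0]<.68)&(W[...,1]>-.19)&(W[...,1]<.04)
pl=W[b&(W[...,2]>.004)&(W[...,2]<.012)]
print("plate",len(pl),cv2.minAreaRect((pl[:,:2]*1000).astype(np.float32)))
hi=W[b&(W[...,2]>.03)];print(len(hi),hi.min(0),hi.max(0))
# slope check: z + x*tan30
for lo,h in((-.06,.02),(-.17,-.09)):
    P=hi[(hi[:,1]>lo)&(hi[:,1]<h)];print(np.c_[P,P[:,2]+P[:,0]*np.tan(np.pi/6)][np.argsort(P[:,0])][::2])
print(camera_params("wrist"))
E
```

```text
plate 2866 ((570.923583984375, -74.91710662841797), (229.75140380859375, 217.8560791015625), 89.87805938720703)
1074 [ 0.4952 -0.1458  0.0305] [0.6232 0.0017 0.108 ]
[[ 0.4954 -0.0026  0.0744  0.3604]
 [ 0.4955 -0.0002  0.0324  0.3185]
 [ 0.4955 -0.0102  0.0715  0.3576]
 ...
 [ 0.6225 -0.0379  0.0617  0.4211]
 [ 0.623  -0.0114  0.0589  0.4185]
 [ 0.6232 -0.0299  0.0572  0.417 ]]
[[ 0.4952 -0.1415  0.0726  0.3585]
 [ 0.4955 -0.1314  0.0691  0.3552]
 [ 0.4956 -0.1341  0.0664  0.3526]
 [ 0.4963 -0.1277  0.0948  0.3814]
 [ 0.4963 -0.1074  0.0946  0.3811]
 [ 0.4964 -0.1379  0.0927  0.3793]
 [ 0.4965 -0.105   0.0925  0.3791]
 [ 0.4965 -0.1202  0.0917  0.3784]
 [ 0.4965 -0.0974  0.0919  0.3786]
 [ 0.4965 -0.1024  0.0915  0.3781]
 [ 0.4966 -0.0999  0.0913  0.378 ]
 [ 0.4966 -0.1432  0.0893  0.376 ]
 [ 0.4967 -0.1356  0.0883  0.375 ]
 [ 0.4968 -0.1178  0.0876  0.3744]
 [ 0.4978 -0.1303  0.0342  0.3216]
 [ 0.4981 -0.1323  0.1045  0.3921]
 [ 0.4982 -0.1122  0.1037  0.3914]
 [ 0.4984 -0.1098  0.1002  0.388 ]
 [ 0.4987 -0.1175  0.097   0.3849]
 [ 0.4987 -0.1226  0.0956  0.3836]
 [ 0.4988 -0.1049 
[... 7543 characters left out ...]
[ 0.6193 -0.1116  0.0643  0.4218]
 [ 0.6197 -0.1195  0.0616  0.4194]
 [ 0.6201 -0.117   0.0594  0.4174]
 [ 0.6211 -0.1062  0.0693  0.4279]
 [ 0.6217 -0.1352  0.0657  0.4247]
 [ 0.6218 -0.1247  0.0651  0.4241]
 [ 0.6219 -0.1379  0.0645  0.4235]
 [ 0.622  -0.1089  0.0642  0.4233]
 [ 0.6221 -0.1195  0.0631  0.4223]
 [ 0.6223 -0.1327  0.062   0.4213]
 [ 0.6231 -0.1144  0.0571  0.4169]]
{'K': array([[320.9531,   0.    , 283.8704],
       [  0.    , 320.9531, 209.0698],
       [  0.    ,   0.    ,   1.    ]]), 'mount': array([[ 0.0003, -0.9677, -0.252 ,  0.0677],
       [ 1.    ,  0.0002,  0.0004, -0.0004],
       [-0.0004, -0.252 ,  0.9677, -0.1487],
       [ 0.    ,  0.    ,  0.    ,  1.    ]])}
```

Request:
drive_tool(deltas=[[0,0,0,0,0,-0.05,-1],[0,0,0,0,0,-0.1,-1],[0,0,0,0,0,-0.12,-1]])

```text
time: 1.8
ee_pos: [0.2015, -0.5925, 0.3621]
eef_rot: [0.987, 0.163, 0.001, 0.003]
ft_force: [-0.2, -0.2, 0.4]
width: 0.087
```

```bash
cat >> h.py <<'E'
from scipy.spatial.transform import Rotation as Ro
def pose(psi,tilt=0,head=0):
    "tool down, x at heading psi deg; tilt: deg about world axis so fingers lean towards the robot (heading head)"
    base=Ro.from_euler('z',psi,degrees=True)*Ro.from_euler('x',180,degrees=True)
    ax=np.array([-np.sin(np.radians(head)),np.cos(np.radians(head)),0])
    return Ro.from_rotvec(np.radians(tilt)*ax)*base
def row(p,R,s=None):
    s=s or read_state();R0=Ro.from_quat(s["eef_rot"])
    rv=np.degrees((R0.inv()*R).as_rotvec());d=R0.inv().apply(np.array(p)-s["ee_pos"])
    print("turn",rv.round(1),"shift",d.round(4),"rows>=",max(np.linalg.norm(rv)/8.59,np.linalg.norm(d)/.05).round(1))
E
python3 - <<'E'
from h import *
W=np.load("top1.npz")["W"]
for y0 in(-.0215,-.1215):
    P=W[(W[...,0]>.515)&(W[...,0]<.597)&(abs(W[...,1]-y0)<.017)];r=P[:,2]+P[:,0]*np.tan(np.pi/6)
    P=P[(r>.388)&(r<.402)];r=P[:,2]+P[:,0]*np.tan(np.pi/6)
    xs=P[:,0];a=[P[(xs>l)&(xs<l+.02)] for l in(.515,.577)]
    print(y0,len(P),"slope",np.degrees(np.arctan(np.polyfit(P[:,0],P[:,2],1)[0])),"c95",np.percentile(r,[50,80,95]).round(4),
      "ymid near/far",[(q[:,1].min()+q[:,1].max())/2 for q in a],[q[:,1].mean() for q in a])
R=pose(34.5);print((R.as_matrix()).round(2),(pose(0,30).as_matrix()).round(2))
row([.4665,-.3905,.12],R)
E
```

```text
-0.0215 167 slope -29.871849660573403 c95 [0.3931 0.3952 0.3973] ymid near/far [np.float64(-0.022276933557176578), np.float64(-0.02069981289641912)] [np.float64(-0.02253007690777563), np.float64(-0.021916137402614725)]
-0.1215 175 slope -30.443756892199087 c95 [0.3926 0.3946 0.3967] ymid near/far [np.float64(-0.12183199278168301), np.float64(-0.12099105035414279)] [np.float64(-0.12156345059047945), np.float64(-0.12092878700452088)]
[[ 0.82  0.57  0.  ]
 [ 0.57 -0.82 -0.  ]
 [ 0.    0.   -1.  ]] [[ 0.87  0.   -0.5 ]
 [ 0.   -1.   -0.  ]
 [-0.5   0.   -0.87]]
turn [  0.4   0.  -15.7] shift [ 0.3158 -0.1076  0.2415] rows>= 8.2
```

Request:
drive_tool(deltas=[[0.4,0,-15.7,0.316,-0.108,0.2415,-0.4],[0.4,0,-15.7,0.316,-0.108,0.2415,-0.4],[0.4,0,-15.7,0.316,-0.108,0.2415,-0.4],[0.4,0,-15.7,0.316,-0.108,0.2415,-0.4],[0.4,0,-15.7,0.316,-0.108,0.2415,-0.4],[0.4,0,-15.7,0.316,-0.108,0.2415,-0.4],[0.4,0,-15.7,0.316,-0.108,0.2415,-0.4],[0.4,0,-15.7,0.316,-0.108,0.2415,-0.4],[0.4,0,-15.7,0.316,-0.108,0.2415,-0.4],[0.4,0,-15.7,0.316,-0.108,0.2415,-0.4],[0.4,0,-15.7,0.316,-0.108,0.2415,-0.4],[0.4,0,-15.7,0.316,-0.108,0.2415,-0.4]], squeeze=40)

```text
time: 3.0
ee_pos: [0.4647, -0.3899, 0.1163]
eef_rot: [0.955, 0.295, -0.0, -0.002]
ft_force: [-0.5, 0.6, 0.6]
width: 0.0609
```

```bash
python3 - <<'E'
from h import *
s=read_state();row([.4665,-.3905,.022],pose(34.5),s);print(s["joint_positions"].round(2))
p,d=camera("wrist");cv2.imwrite("pics/w1.png",p[:,:,::-1])
M=cp("wrist")["mount"];K=cp("wrist")["K"];R=Ro.from_quat(s["eef_rot"])
v,u=np.mgrid[:420,:560];P=np.stack([(u-K[0,2])/K[0,0]*d,(v-K[1,2])/K[1,1]*d,d],-1)
W=R.apply((P.reshape(-1,3)@M[:3,:3].T+M[:3,3])).reshape(420,560,3)+s["ee_pos"]
m=((W[...,2]>.028)&(W[...,2]<.04)&(d>0)&(np.hypot(W[...,0]-.4665,W[...,1]+.3905)<.08)).astype(np.uint8)
k,L,st,ce=cv2.connectedComponentsWithStats(m);i=1+np.argmax(st[1:,4])
Q=W[L==i];print(ce[i],st[i,4],cv2.minAreaRect((Q[:,:2]*1000).astype(np.float32)),Q.mean(0),p[L==i].mean(0))
E
```

```text
turn [-0.3 -0.  -0.2] shift [0.0011 0.002  0.0943] rows>= 1.9
[ 0.84  0.4  -0.27  1.64  0.11  1.12 -0.43]
[288.93620648 217.36279523] 4107 ((465.8089904785156, -392.6953430175781), (70.7057113647461, 33.98810958862305), 34.30219650268555) [ 0.46710657 -0.39174809  0.03458015] [199.44898953 194.56221086 193.60603847]
```

Request:
drive_tool(deltas=[[0,0,0,0.001,0.002,0.04,-0.4],[0,0,0,0.001,0.002,0.08,-0.4],[0,0,0,0.001,0.002,0.094,-0.4],[0,0,0,0.001,0.002,0.094,-0.4],[0,0,0,0.001,0.002,0.094,1],[0,0,0,0.001,0.002,0.094,1],[0,0,0,0.001,0.002,0.094,1],[0,0,0,0.001,0.002,0.094,1],[0,0,0,0.001,0.002,0.094,1],[0,0,0,0.001,0.002,0.094,1]], squeeze=40)

```text
time: 4.05
ee_pos: [0.468, -0.3889, 0.0222]
eef_rot: [0.955, 0.296, -0.0, -0.003]
ft_force: [-0.4, 0.1, 5.5]
width: 0.0341
```

```bash
python3 - <<'E'
from h import *
s=read_state();print(s["width"])
h=np.array([.5838,-.1215,.0775]);ex=np.array([-.866,0,.5]);ez=np.array([.5,0,.866])
print("approach: 60mm up-lane, 40 above")
row(h+ex*.03+ez*.09,pose(0,30),s)
E
```

```text
0.03410288960898707
approach: 60mm up-lane, 40 above
turn [  8.7 -29.1  33.8] shift [ 0.2627 -0.1448 -0.1472] rows>= 6.7
```

Request:
drive_tool(deltas=[[0,0,0,0,0,-0.05,1],[0,0,0,0,0,-0.1,1],[8.7,-29.1,33.8,0.263,-0.145,-0.15,1],[8.7,-29.1,33.8,0.263,-0.145,-0.15,1],[8.7,-29.1,33.8,0.263,-0.145,-0.15,1],[8.7,-29.1,33.8,0.263,-0.145,-0.15,1],[8.7,-29.1,33.8,0.263,-0.145,-0.15,1],[8.7,-29.1,33.8,0.263,-0.145,-0.15,1],[8.7,-29.1,33.8,0.263,-0.145,-0.15,1],[8.7,-29.1,33.8,0.263,-0.145,-0.15,1],[8.7,-29.1,33.8,0.263,-0.145,-0.15,1],[8.7,-29.1,33.8,0.263,-0.145,-0.15,1]])

```text
time: 5.25
ee_pos: [0.6018, -0.1228, 0.1724]
eef_rot: [0.966, -0.001, -0.26, 0.0]
ft_force: [-0.0, 0.6, -1.9]
width: 0.0335
```

```bash
cat >> h.py <<'E'
ex=np.array([-.866,0,.5]);ez=np.array([.5,0,.866])
HR=np.array([.5838,-.1215,.0775]);HL=np.array([.5838,-.0217,.0775])
def lane(h,s=None):
    s=s or read_state();d=s["ee_pos"]-h;f=s["ft_force"]
    print("lane x,y(right),z mm",(np.array([d@ex,-d[1],d@ez])*1e3).round(1),"force lane",np.array([f@ex,-f[1],f@ez]).round(1),"w",round(s["width"],4))
E
python3 - <<'E'
from h import *
s=read_state();lane(HR,s);print(s["joint_positions"].round(2));row(HR+ex*.02+ez*.0052,pose(0,30),s)
p,d=camera("scene");q,_=camera("wrist")
c=cv2.resize(p[130:310,200:400],(800,600)[:2],interpolation=cv2.INTER_CUBIC) if 0 else cv2.resize(p[150:290,220:420],None,fx=2.8,fy=2.8,interpolation=cv2.INTER_CUBIC)
w=q;hh=c.shape[0]
cv2.imwrite("pics/place1.png",c[:,:,::-1])
E
```

```text
lane x,y(right),z mm [31.9  1.3 91.2] force lane [-0.9 -0.6 -1.7] w 0.0335
[ 0.22  0.76 -0.21  1.06  0.16  1.86 -1.55]
turn [-0.   0.1 -0.2] shift [ 0.012  -0.0013  0.086 ] rows>= 1.7
```

View pics/place1.png

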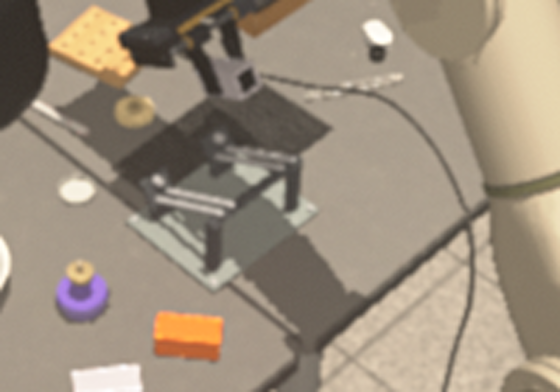

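Request:
drive_tool(deltas=[[0,0,0,0.012,-0.0013,0.04,1],[0,0,0,0.012,-0.0013,0.07,1],[0,0,0,0.012,-0.0013,0.081,1],[0,0,0,0.012,-0.0013,0.083,1],[0,0,0,0.012,-0.0013,0.0845,1],[0,0,0,0.012,-0.0013,0.0845,1]])

```text
time: 5.95
ee_pos: [0.5716, -0.1196, 0.0945]
eef_rot: [0.966, -0.0, -0.258, -0.0]
ft_force: [0.8, -0.1, -1.5]
width: 0.0336
```

```bash
python3 -c "
from h import *
lane(HR);print(read_state()['joint_positions'].round(2))"
```

```text
lane x,y(right),z mm [19.1 -1.9  8.6] force lane [-1.4  0.1 -0.9] w 0.0336
[ 0.24  0.75 -0.22  1.25  0.17  1.68 -1.57]
```

Request:
drive_tool(deltas=[[0,0,0,0,0.0015,0.001,1],[0,0,0,0,0.0015,0.002,1],[0,0,0,0,0.0015,0.002,1]])

```text
time: 6.25
ee_pos: [0.5696, -0.121, 0.0916]
eef_rot: [0.966, -0.0, -0.26, -0.0]
ft_force: [-0.2, 0.2, -2.2]
width: 0.0337
```

```bash
python3 -c "
from h import *
lane(HR)"
```

```text
lane x,y(right),z mm [19.3 -0.5  5.1] force lane [-0.9 -0.2 -2. ] w 0.0337
```

Request:
drive_tool(deltas=[[0,0,0,0,0,0.001,1],[0,0,0,0,0,0.002,1],[0,0,0,0,0,0.002,1]])

```text
time: 6.55
ee_pos: [0.5687, -0.1209, 0.09]
eef_rot: [0.966, -0.0, -0.259, -0.0]
ft_force: [0.5, -0.2, 0.6]
width: 0.0338
```

```bash
python3 -c "
from h import *
lane(HR)"
```

```text
lane x,y(right),z mm [19.3 -0.6  3.2] force lane [-0.2  0.2  0.8] w 0.0338
```

Request:
drive_tool(deltas=[[0,0,0,0.003,0,0,1],[0,0,0,0.006,0,0,1],[0,0,0,0.009,0,0,1],[0,0,0,0.01,0,0,1],[0,0,0,0.01,0,0,1]])

```text
time: 7.05
ee_pos: [0.5776, -0.1209, 0.0848]
eef_rot: [0.966, -0.0, -0.259, -0.0]
ft_force: [2.4, 0.3, 3.0]
width: 0.0336
```

```bash
python3 -c "
from h import *
lane(HR)"
```

```text
lane x,y(right),z mm [ 9.  -0.6  3.2] force lane [-0.6 -0.3  3.8] w 0.0336
```

Request:
drive_tool(deltas=[[0,0,0,0.002,0,0,1],[0,0,0,0.004,0,0,1],[0,0,0,0.004,0,0,1]])

```text
time: 7.35
ee_pos: [0.5809, -0.1209, 0.0828]
eef_rot: [0.966, -0.0, -0.259, -0.0]
ft_force: [1.9, -0.5, 4.5]
width: 0.0335
```

```bash
python3 -c "
from h import *
lane(HR)"
```

```text
lane x,y(right),z mm [ 5.2 -0.6  3.2] force lane [0.6 0.5 4.9] w 0.0335
```

Request:
drive_tool(deltas=[[0,0,0,0.001,0,0,1],[0,0,0,0.002,0,0,1],[0,0,0,0.003,0,0,1]])

```text
time: 7.65
ee_pos: [0.5833, -0.1209, 0.0815]
eef_rot: [0.966, -0.0, -0.26, -0.0]
ft_force: [-0.0, -0.1, 5.8]
width: 0.0335
```

```bash
python3 -c "
from h import *
lane(HR)"
```

```text
lane x,y(right),z mm [ 2.4 -0.6  3.2] force lane [2.9 0.1 5. ] w 0.0335
```

Request:
drive_tool(deltas=[[0,0,0,0.001,0,0,1],[0,0,0,0.002,0,0,1],[0,0,0,0.002,0,0,1]])

```text
time: 7.95
ee_pos: [0.5851, -0.1209, 0.0804]
eef_rot: [0.966, -0.0, -0.26, -0.0]
ft_force: [1.3, -0.3, 5.2]
width: 0.0339
```

```bash
python3 -c "
from h import *
lane(HR)"
```

```text
lane x,y(right),z mm [ 0.3 -0.6  3.2] force lane [1.5 0.3 5.2] w 0.0339
```

Request:
drive_tool(deltas=[[0,0,0,0.001,0,0,1],[0,0,0,0.002,0,0,1],[0,0,0,0.002,0,0,1]])

```text
time: 8.25
ee_pos: [0.5869, -0.1209, 0.0794]
eef_rot: [0.966, -0.0, -0.26, -0.0]
ft_force: [1.6, 0.7, 6.2]
width: 0.0338
```

```bash
python3 -c "
from h import *
lane(HR)"
```

```text
lane x,y(right),z mm [-1.7 -0.6  3.2] force lane [ 1.7 -0.7  6.2] w 0.0338
```

Request:
drive_tool(deltas=[[0,0,0,0.001,0,0,1],[0,0,0,0.002,0,0,1],[0,0,0,0.002,0,0,1]])

```text
time: 8.55
ee_pos: [0.5883, -0.1209, 0.0786]
eef_rot: [0.966, -0.0, -0.26, -0.0]
ft_force: [-0.3, -0.3, 6.5]
width: 0.0336
```

```bash
python3 -c "
from h import *
lane(HR)"
```

```text
lane x,y(right),z mm [-3.4 -0.6  3.2] force lane [3.5 0.3 5.5] w 0.0336
```

Request:
drive_tool(deltas=[[0,0,0,0.001,0,0,1],[0,0,0,0.002,0,0,1],[0,0,0,0.002,0,0,1]])

```text
time: 8.85
ee_pos: [0.5884, -0.1209, 0.0786]
eef_rot: [0.965, -0.0, -0.262, -0.0]
ft_force: [-10.1, 1.9, 15.3]
width: 0.0337
```

```bash
python3 -c "
from h import *
lane(HR)"
```

```text
lane x,y(right),z mm [-3.5 -0.6  3.2] force lane [16.4 -1.9  8.2] w 0.0337
```

Request:
drive_tool(deltas=[[0,0,0,0.001,0,0,1],[0,0,0,0.0015,0,0,1],[0,0,0,0.0015,0,0,1]])

```text
time: 9.15
ee_pos: [0.5885, -0.1209, 0.0786]
eef_rot: [0.965, -0.0, -0.264, -0.0]
ft_force: [-16.6, 1.6, 21.7]
width: 0.0339
```

```bash
python3 -c "
from h import *
lane(HR)"
```

```text
lane x,y(right),z mm [-3.6 -0.6  3.3] force lane [25.2 -1.6 10.5] w 0.0339
```

Request:
drive_tool(deltas=[[0,0,0,-0.002,0,0,1],[0,0,0,-0.002,0,0,-0.4],[0,0,0,-0.002,0,0,-0.4],[0,0,0,-0.002,0,0,-0.4],[0,0,0,-0.002,0,0,-0.4],[0,0,0,-0.002,0,-0.04,-0.4],[0,0,0,-0.002,0,-0.09,-0.4],[0,0,0,-0.002,0,-0.13,-0.4],[0,0,0,-0.002,0,-0.13,-0.4],[0,0,0,-0.002,0,-0.13,-0.4]])

```text
time: 10.15
ee_pos: [0.6554, -0.1208, 0.1898]
eef_rot: [0.966, -0.0, -0.259, -0.0]
ft_force: [-0.5, -0.3, -1.1]
width: 0.0609
```

```bash
cat >> h.py <<'E'
def wcloud():
    s=read_state();p,d=camera("wrist");c=cp("wrist");M=c["mount"];K=c["K"];R=Ro.from_quat(s["eef_rot"])
    v,u=np.mgrid[:420,:560];P=np.stack([(u-K[0,2])/K[0,0]*d,(v-K[1,2])/K[1,1]*d,d],-1)
    return p,d,R.apply(P.reshape(-1,3)@M[:3,:3].T+M[:3,3]).reshape(420,560,3)+s["ee_pos"]
def lanecheck(h,W,d):
    D=W-h;L=np.stack([D@ex,-D[...,1],D@ez],-1)*1e3
    m=(d>0)&(abs(L[...,2]-17)<5)&(abs(L[...,1])<26)&(L[...,0]>-50)&(L[...,0]<70);P=L[m]
    if len(P)<40: print("few",len(P));return
    r=cv2.minAreaRect(P[:,:2].astype(np.float32));print("top face lane x,y",[np.round(a,1) for a in r],"x 1/99%",np.percentile(P[:,0],[1,99]).round(1),"z",np.median(P[:,2]).round(1),len(P))
    st=(d>0)&(L[...,0]<-30)&(L[...,0]>-60)&(abs(L[...,1])<20)&(abs(L[...,2]-8)<3);
    if st.sum()>10: print("stop plate top: lane x",np.percentile(L[st][:,0],[5,50,95]).round(1))
E
python3 - <<'E'
from h import *
s=read_state();print(s["ee_pos"],s["joint_positions"].round(2))
p,d,W=wcloud();cv2.imwrite("pics/w2.png",p[:,:,::-1]);lanecheck(HR,W,d)
p,d=camera("top");lanecheck(HR,cloud("top",d),d)
row([.4555,.2005,.15],pose(53.5),s)
E
```

```text
[ 0.65541956 -0.1208065   0.18978077] [ 0.18  0.89 -0.2   0.81  0.17  1.98 -1.54]
top face lane x,y [array([ 1.9, -0.8]), array([34. , 72.2]), np.float64(89.9)] x 1/99% [-33.9  37. ] z 15.1 3168
stop plate top: lane x [-41.6 -38.1 -34.5]
few 0
turn [-14.   27.8 -52.2] shift [-0.1532 -0.3212  0.1347] rows>= 7.6
```

View pics/w2.png

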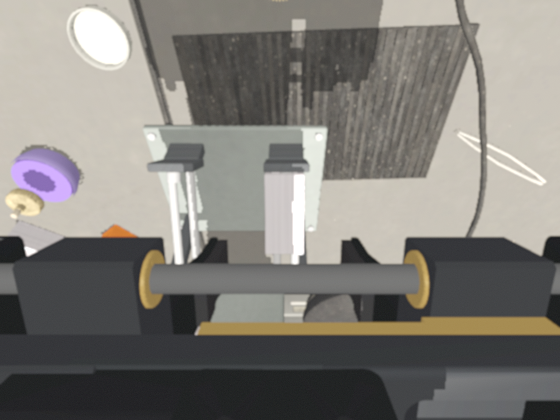

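The right spacer sits at (285,215) in the wrist picture, its far end against the dark stop plate at (285,163), so it is home. Before I cross to the left I check for tall obstacles.

```bash
python3 - <<'E'
from h import *
np.set_printoptions(precision=3,suppress=True)
W=np.concatenate([np.load("top1.npz")["W"].reshape(-1,3),cloud("scene",np.load("scene0.npz")["d"])[np.load("scene0.npz")["d"]>0]])
m=(W[:,2]>.06)&(W[:,0]>.3)&(W[:,0]<.75)&(W[:,1]>.05)&(W[:,1]<.45);P=W[m]
for x0 in np.arange(.3,.75,.05):
    print(round(x0,2),[int(1000*max(P[(P[:,0]>=x0)&(P[:,0]<x0+.05)&(P[:,1]>=y0)&(P[:,1]<y0+.05)][:,2],default=0)) for y0 in np.arange(.05,.45,.05)])
s=read_state()
row([.46,-.02,.22],pose(30),s)
E
```

```text
0.3 [0, 0, 0, 0, 0, 0, 0, 0]
0.35 [0, 0, 0, 0, 0, 0, 0, 0]
0.4 [0, 0, 0, 0, 0, 0, 0, 0]
0.45 [0, 0, 0, 0, 0, 0, 0, 0]
0.5 [0, 0, 0, 0, 524, 687, 533, 158]
0.55 [0, 481, 490, 631, 632, 687, 535, 135]
0.6 [403, 501, 528, 630, 630, 632, 212, 179]
0.65 [485, 508, 564, 628, 631, 631, 132, 210]
0.7 [479, 506, 558, 546, 534, 486, 155, 233]
turn [ -7.9  29.5 -29.3] shift [-0.184 -0.101  0.071] rows>= 4.9
```

```bash
python3 - <<'E'
from h import *
W=[np.load("top1.npz")["W"].reshape(-1,3),cloud("scene",np.load("scene0.npz")["d"])[np.load("scene0.npz")["d"]>0]]
for n,w in zip(("top","scene"),W):
    for z0,z1 in((.06,.1),(.1,.2),(.2,.35),(.35,.5),(.5,.7)):
        P=w[(w[:,2]>z0)&(w[:,2]<z1)&(w[:,0]>.3)&(w[:,0]<.75)&(w[:,1]>.05)&(w[:,1]<.5)]
        print(n,z0,[(len(q),(q.min(0)).round(2).tolist(),q.max(0).round(2).tolist()) if len(q) else 0 for q in (P[P[:,0]<.6],)])
        if len(P): 
            for y0 in np.arange(.05,.5,.05):
                q=P[(P[:,1]>=y0)&(P[:,1]<y0+.05)]
                if len(q): print("   y",y0.round(2),"min x",q[:,0].min().round(3),len(q),end="")
            print()
p=np.load("scene0.npz")["p"]
cv2.imwrite("pics/s2.png",cv2.resize(p[100:330,40:330],None,fx=2.6,fy=2.6,interpolation=cv2.INTER_CUBIC)[:,:,::-1])
E
```

```text
top 0.06 [(1184, [0.54, 0.12, 0.06], [0.6, 0.5, 0.1])]
   y 0.1 min x 0.559 60   y 0.25 min x 0.546 47   y 0.3 min x 0.541 664   y 0.35 min x 0.541 359   y 0.4 min x 0.535 329   y 0.45 min x 0.548 288
top 0.1 [(695, [0.52, 0.33, 0.1], [0.6, 0.5, 0.2])]
   y 0.3 min x 0.549 302   y 0.35 min x 0.539 187   y 0.4 min x 0.524 315   y 0.45 min x 0.525 281
top 0.2 [(358, [0.55, 0.14, 0.2], [0.6, 0.34, 0.35])]
   y 0.05 min x 0.637 96   y 0.1 min x 0.593 97   y 0.15 min x 0.581 92   y 0.2 min x 0.581 64   y 0.25 min x 0.595 10   y 0.3 min x 0.549 179
top 0.35 [(1611, [0.54, 0.14, 0.35], [0.6, 0.34, 0.5])]
   y 0.05 min x 0.642 795   y 0.1 min x 0.594 2878   y 0.15 min x 0.579 1438   y 0.2 min x 0.579 817   y 0.25 min x 0.569 632   y 0.3 min x 0.542 510
top 0.5 [(3398, [0.52, 0.22, 0.5], [0.6, 0.35, 0.63])]
   y 0.1 min x 0.647 297   y 0.15 min x 0.626 2084   y 0.2 min x 0.56 3621   y 0.25 min x 0.55 2260   y 0.3 min x 0.52 2925   y 0.35 min x 0.544 13
scene 0.06 [(785, [0.53, 0.12, 0.06], [0.6, 0.5, 0.1])]
   y 0.1 min x 0.558 26   y 0.25 min x 0.54 43   y 0.3 min x 0.536 369   y 0.35 min x 
[... 164 characters left out ...]
 y 0.4 min x 0.52 820   y 0.45 min x 0.52 987
scene 0.2 [(459, [0.54, 0.13, 0.2], [0.6, 0.34, 0.35])]
   y 0.05 min x 0.632 2   y 0.1 min x 0.588 39   y 0.15 min x 0.578 81   y 0.2 min x 0.577 125   y 0.25 min x 0.591 171   y 0.3 min x 0.542 403   y 0.35 min x 0.626 17   y 0.4 min x 0.69 96
scene 0.35 [(2091, [0.54, 0.13, 0.35], [0.6, 0.35, 0.5])]
   y 0.05 min x 0.638 5   y 0.1 min x 0.589 530   y 0.15 min x 0.575 808   y 0.2 min x 0.573 692   y 0.25 min x 0.563 617   y 0.3 min x 0.538 1040
scene 0.5 [(2096, [0.52, 0.22, 0.5], [0.6, 0.35, 0.69])]
   y 0.1 min x 0.648 72   y 0.15 min x 0.626 237   y 0.2 min x 0.556 393   y 0.25 min x 0.546 1213   y 0.3 min x 0.515 1453   y 0.35 min x 0.54 38
```

View pics/s2.png

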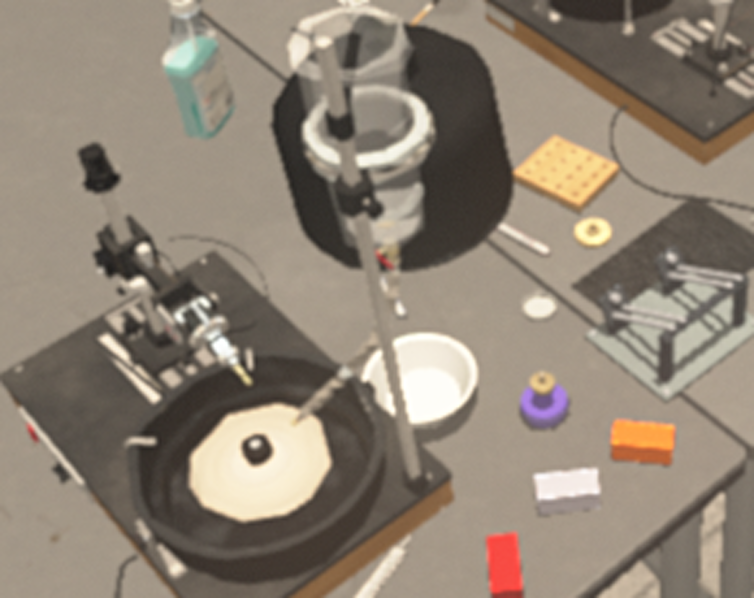

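The tall stand rod is at (0.54,0.34) and the dark hanging screen covers x ≥ 0.57, y ≥ 0.05. I go round on the robot's side at x ≤ 0.46.

Request:
drive_tool(deltas=[[-7.9,29.5,-29.3,-0.184,-0.101,0.071,-0.4],[-7.9,29.5,-29.3,-0.184,-0.101,0.071,-0.4],[-7.9,29.5,-29.3,-0.184,-0.101,0.071,-0.4],[-7.9,29.5,-29.3,-0.184,-0.101,0.071,-0.4],[-7.9,29.5,-29.3,-0.184,-0.101,0.071,-0.4],[-7.9,29.5,-29.3,-0.184,-0.101,0.071,-0.4],[-7.9,29.5,-29.3,-0.184,-0.101,0.071,-0.4]])

```text
time: 10.95
ee_pos: [0.4529, -0.0194, 0.2197]
eef_rot: [0.965, 0.261, 0.001, 0.002]
ft_force: [0.9, -0.4, 0.6]
width: 0.061
```

```bash
python3 -c "
from h import *
s=read_state();row([.4555,.2005,.125],pose(53.5),s);print(s['joint_positions'].round(2))
p,d=camera('top');lanecheck(HR,cloud('top',d),d)"
```

```text
turn [  0.2   0.  -23.3] shift [ 0.1129 -0.1891  0.094 ] rows>= 4.8
[ 0.36 -0.02 -0.41  1.9  -0.    1.26 -1.09]
top face lane x,y [array([ 2.3, -1.8]), array([33.7, 74.8]), np.float64(89.1)] x 1/99% [-34.3  38.7] z 15.8 294
```

Request:
drive_tool(deltas=[[0.2,0,-23.3,0.113,-0.189,0.094,-0.4],[0.2,0,-23.3,0.113,-0.189,0.094,-0.4],[0.2,0,-23.3,0.113,-0.189,0.094,-0.4],[0.2,0,-23.3,0.113,-0.189,0.094,-0.4],[0.2,0,-23.3,0.113,-0.189,0.094,-0.4],[0.2,0,-23.3,0.113,-0.189,0.094,-0.4],[0.2,0,-23.3,0.113,-0.189,0.094,-0.4]])

```text
time: 11.7
ee_pos: [0.4635, 0.2008, 0.1254]
eef_rot: [0.894, 0.449, -0.001, -0.002]
ft_force: [-0.2, -0.8, -0.2]
width: 0.0608
```

```bash
python3 - <<'E'
from h import *
s=read_state();print(s["joint_positions"].round(2))
p,d,W=wcloud()
m=((W[...,2]>.028)&(W[...,2]<.04)&(d>0)&(np.hypot(W[...,0]-.4555,W[...,1]-.2005)<.06)).astype(np.uint8)
k,L,st,ce=cv2.connectedComponentsWithStats(m);i=1+np.argmax(st[1:,4])
Q=W[L==i];print(ce[i],st[i,4],cv2.minAreaRect((Q[:,:2]*1000).astype(np.float32)),Q.mean(0),p[L==i].mean(0))
m=(W[...,2]>.05)&(d>0)&(np.hypot(W[...,0]-.567,W[...,1]-.135)<.06);print("lamp",W[m].mean(0).round(3),W[m][:,2].max()) if m.any() else 0
row([.4555,.2005,.024],pose(53.5),s)
E
```

```text
[ 0.06  0.22 -0.62  1.88  0.14  1.09 -1.25]
[275.95256065 219.87466307] 3710 ((454.4163513183594, 201.23585510253906), (70.06021118164062, 33.458274841308594), 53.79701614379883) [0.45553276 0.20237104 0.03457842] [168.38059299 162.84339623 161.73261456]
lamp [0.55  0.149 0.126] 0.2005987608344142
turn [-0.3 -0.  -0.2] shift [-0.005  -0.0058  0.1014] rows>= 2.0
```

Request:
drive_tool(deltas=[[-0.3,0,0,-0.005,-0.006,0.03,-0.4],[-0.3,0,0,-0.005,-0.006,0.06,-0.4],[-0.3,0,0,-0.005,-0.006,0.09,-0.4],[-0.3,0,0,-0.005,-0.006,0.101,-0.4],[-0.3,0,0,-0.005,-0.006,0.101,-0.4],[-0.3,0,0,-0.005,-0.006,0.101,1],[-0.3,0,0,-0.005,-0.006,0.101,1],[-0.3,0,0,-0.005,-0.006,0.101,1],[-0.3,0,0,-0.005,-0.006,0.101,1],[-0.3,0,0,-0.005,-0.006,0.101,1],[-0.3,0,0,-0.005,-0.006,0.101,1]], squeeze=40)

```text
time: 12.85
ee_pos: [0.4563, 0.2003, 0.0265]
eef_rot: [0.894, 0.448, 0.002, 0.001]
ft_force: [-1.4, -1.7, 6.3]
width: 0.0336
```

```bash
python3 -c "
from h import *
s=read_state();print(s['ee_pos']);row([.45,.02,.2],pose(30),s)
print((s['ee_pos'][:2]-np.array([.4553,.2008]))@[np.cos(np.radians(53.6)),np.sin(np.radians(53.6))])"
```

```text
[0.45632755 0.20030549 0.02653078]
turn [ 0.2 -0.2 23.3] shift [-0.1478  0.1034 -0.1735] rows>= 5.0
0.0002117414631188917
```

Request:
drive_tool(deltas=[[0,0,0,0,0,-0.05,1],[0,0,0,0,0,-0.1,1],[0,0,23.3,-0.148,0.103,-0.174,1],[0,0,23.3,-0.148,0.103,-0.174,1],[0,0,23.3,-0.148,0.103,-0.174,1],[0,0,23.3,-0.148,0.103,-0.174,1],[0,0,23.3,-0.148,0.103,-0.174,1]])

```text
time: 13.55
ee_pos: [0.45, 0.0142, 0.2019]
eef_rot: [0.967, 0.255, 0.003, 0.002]
ft_force: [0.7, 0.2, -1.3]
width: 0.0337
```

```bash
python3 -c "
from h import *
s=read_state();row(HL+ex*.025+ez*.09,pose(0,30),s);print(s['width'])"
```

```text
turn [  7.9 -29.7  28.8] shift [0.1189 0.1085 0.0351] rows>= 4.9
0.033746573396624624
```

```bash
python3 - <<'E'
from h import *
D=np.load("scene0.npz")["d"]
for n,w in(("top",np.load("top1.npz")["W"].reshape(-1,3)),("scene",cloud("scene",D)[D>0])):
  for z0,z1 in((.12,.2),(.2,.3),(.3,.4),(.4,.5),(.5,.6)):
    P=w[(w[:,2]>z0)&(w[:,2]<z1)&(w[:,0]>.5)&(w[:,0]<.95)&(w[:,1]>-.15)&(w[:,1]<.25)]
    if len(P): print(n,z0,"ymin",P[:,1].min().round(3),[(x0.round(2),P[(P[:,0]>=x0)&(P[:,0]<x0+.05)][:,1].min().round(3)) for x0 in np.arange(.55,.9,.05) if ((P[:,0]>=x0)&(P[:,0]<x0+.05)).any()])
E
```

```text
top 0.3 ymin 0.082 [(np.float64(0.55), np.float64(0.137)), (np.float64(0.6), np.float64(0.092)), (np.float64(0.65), np.float64(0.082)), (np.float64(0.7), np.float64(0.082)), (np.float64(0.75), np.float64(0.096))]
top 0.4 ymin 0.089 [(np.float64(0.55), np.float64(0.143)), (np.float64(0.6), np.float64(0.1)), (np.float64(0.65), np.float64(0.089)), (np.float64(0.7), np.float64(0.089)), (np.float64(0.75), np.float64(0.105)), (np.float64(0.8), np.float64(0.209))]
top 0.5 ymin 0.128 [(np.float64(0.55), np.float64(0.222)), (np.float64(0.6), np.float64(0.144)), (np.float64(0.65), np.float64(0.128)), (np.float64(0.7), np.float64(0.132)), (np.float64(0.75), np.float64(0.157))]
scene 0.3 ymin 0.097 [(np.float64(0.55), np.float64(0.131)), (np.float64(0.6), np.float64(0.097))]
scene 0.4 ymin 0.098 [(np.float64(0.55), np.float64(0.138)), (np.float64(0.6), np.float64(0.101)), (np.float64(0.65), np.float64(0.098)), (np.float64(0.7), np.float64(0.104)), (np.float64(0.75), np.float64(0.125))]
scene 0.5 ymin 0.128 [(np.float64(0.55), np.float64(0.221)), (np.float64(0.6), np.float64(0.149)), (np.float64(0.65), np.float64(0.128)), (np.float64(0.7), np.float64(0.138))]
```

```bash
python3 -c "
from h import *
s=read_state();row(HL+ex*.025+ez*.055,pose(0,30),s)"
```

```text
turn [  7.9 -29.7  28.8] shift [0.1036 0.0997 0.0653] rows>= 4.9
```

Request:
drive_tool(deltas=[[7.9,-29.7,28.8,0.09,0.095,0.03,1],[7.9,-29.7,28.8,0.09,0.095,0.03,1],[7.9,-29.7,28.8,0.09,0.095,0.03,1],[7.9,-29.7,28.8,0.104,0.1,0.05,1],[7.9,-29.7,28.8,0.104,0.1,0.065,1],[7.9,-29.7,28.8,0.104,0.1,0.065,1],[7.9,-29.7,28.8,0.104,0.1,0.065,1]])

```text
time: 14.25
ee_pos: [0.5893, -0.0145, 0.1322]
eef_rot: [0.965, 0.004, -0.263, 0.0]
ft_force: [0.5, 0.0, -1.0]
width: 0.0337
```

```bash
python3 -c "
from h import *
s=read_state();lane(HL,s);print(s['joint_positions'].round(2));row(HL+ex*.020+ez*.0095,pose(0,30),s)"
```

```text
lane x,y(right),z mm [22.5 -7.2 50.1] force lane [-0.9 -0.  -0.6] w 0.0337
[ 0.14  0.75 -0.31  1.18  0.14  1.77 -1.72]
turn [0.1 0.5 0.4] shift [0.0029 0.0071 0.0406] rows>= 0.8
```

Request:
drive_tool(deltas=[[0.1,0.5,0.4,0.002,0.007,0,1],[0.1,0.5,0.4,0.002,0.007,0.02,1],[0.1,0.5,0.4,0.002,0.007,0.038,1],[0.1,0.5,0.4,0.002,0.007,0.04,1],[0.1,0.5,0.4,0.002,0.007,0.04,1]])

```text
time: 14.75
ee_pos: [0.5715, -0.0222, 0.1012]
eef_rot: [0.967, 0.001, -0.255, 0.001]
ft_force: [0.9, 0.3, -1.1]
width: 0.0336
```

```bash
python3 -c "
from h import *
s=read_state();lane(HL,s);row(HL+ex*.020+ez*.0077,pose(0,30),s)"
```

```text
lane x,y(right),z mm [22.6  0.5 14.4] force lane [-1.4 -0.3 -0.5] w 0.0336
turn [ 0.1 -0.5  0. ] shift [ 0.0025 -0.0005  0.0067] rows>= 0.1
```

Request:
drive_tool(deltas=[[0,0,0,0.0025,-0.0005,0.003,1],[0,0,0,0.0025,-0.0005,0.005,1],[0,0,0,0.0025,-0.0005,0.006,1],[0,0,0,0.0025,-0.0005,0.006,1]])

```text
time: 15.15
ee_pos: [0.571, -0.0212, 0.0938]
eef_rot: [0.967, 0.0, -0.256, 0.0]
ft_force: [2.9, -0.8, 1.3]
width: 0.0337
```

```bash
python3 -c "
from h import *
s=read_state();lane(HL,s)"
```

```text
lane x,y(right),z mm [19.2 -0.5  7.8] force lane [-1.9  0.8  2.6] w 0.0337
```

Request:
drive_tool(deltas=[[0,0,0,0.003,0,0,1],[0,0,0,0.006,0,0,1],[0,0,0,0.008,0,0,1],[0,0,0,0.008,0,0,1]])

```text
time: 15.55
ee_pos: [0.578, -0.0212, 0.0898]
eef_rot: [0.967, 0.0, -0.256, 0.0]
ft_force: [1.6, -0.9, 4.8]
width: 0.0339
```

```bash
python3 -c "
from h import *
s=read_state();lane(HL,s)"
```

```text
lane x,y(right),z mm [11.2 -0.5  7.7] force lane [1.  0.9 5. ] w 0.0339
```

Request:
drive_tool(deltas=[[0,0,0,0.001,0,0,1],[0,0,0,0.002,0,0,1],[0,0,0,0.003,0,0,1],[0,0,0,0.003,0,0,1]])

```text
time: 15.95
ee_pos: [0.5804, -0.0212, 0.0884]
eef_rot: [0.967, 0.0, -0.256, 0.0]
ft_force: [1.3, -0.9, 5.2]
width: 0.0336
```

```bash
python3 -c "
from h import *
s=read_state();lane(HL,s)"
```

```text
lane x,y(right),z mm [ 8.4 -0.5  7.7] force lane [1.5 0.9 5.2] w 0.0336
```

Request:
drive_tool(deltas=[[0,0,0,0.001,0,0,1],[0,0,0,0.002,0,0,1],[0,0,0,0.002,0,0,1]])

```text
time: 16.25
ee_pos: [0.5811, -0.0212, 0.088]
eef_rot: [0.966, 0.0, -0.258, 0.001]
ft_force: [-4.9, -0.5, 11.6]
width: 0.0336
```

```bash
python3 -c "
from h import *
s=read_state();lane(HL,s)"
```

```text
lane x,y(right),z mm [ 7.6 -0.5  7.7] force lane [10.   0.5  7.6] w 0.0336
```

It stops short at +7.6 mm with about 10 N, so the shallow end is down. I take it off, move right for clearance and turn it end for end in the hand.

Request:
drive_tool(deltas=[[0,0,0,-0.015,0,0,1],[0,0,0,-0.025,0,-0.02,1],[0,0,0,-0.035,0.03,-0.06,1],[0,0,0,-0.035,0.06,-0.08,1],[0,0,-90,-0.035,0.06,-0.08,1],[0,0,-90,-0.035,0.06,-0.08,1],[0,0,-90,-0.035,0.06,-0.08,1],[0,0,-90,-0.035,0.06,-0.08,1],[0,0,-90,-0.035,0.06,-0.08,1],[0,0,-90,-0.035,0.06,-0.08,1],[0,0,-90,-0.035,0.06,-0.08,1],[0,0,-90,-0.035,0.06,-0.08,1]])

```text
time: 17.45
ee_pos: [0.591, -0.0813, 0.1732]
eef_rot: [0.796, 0.549, -0.212, -0.145]
ft_force: [-0.5, -0.2, -1.8]
width: 0.0335
```

```bash
python3 -c "
from h import *
s=read_state();lane(HL,s);print(s['joint_positions'].round(2));row(s['ee_pos'],pose(180,30),s)"
```

```text
lane x,y(right),z mm [41.6 59.6 86.5] force lane [-0.5  0.2 -1.8] w 0.0335
[ 0.35  0.76 -0.54  1.12  0.3   1.86 -0.51]
turn [   0.2    0.2 -110.9] shift [0. 0. 0.] rows>= 12.9
```

Request:
drive_tool(deltas=[[0,0,-110.9,0,0,0,1],[0,0,-110.9,0,0,0,1],[0,0,-110.9,0,0,0,1],[0,0,-110.9,0,0,0,1],[0,0,-110.9,0,0,0,1],[0,0,-110.9,0,0,0,1],[0,0,-110.9,0,0,0,1],[0,0,-110.9,0,0,0,1],[0,0,-110.9,0,0,0,1],[0,0,-110.9,0,0,0,1],[0,0,-110.9,0,0,0,1],[0,0,-110.9,0,0,0,1]])

```text
time: 18.65
ee_pos: [0.5911, -0.0814, 0.1731]
eef_rot: [0.065, 0.964, -0.018, -0.256]
ft_force: [0.6, -0.9, -1.4]
width: 0.0335
```

```bash
python3 -c "
from h import *
s=read_state();lane(HL,s);print(s['joint_positions'].round(2));row(HL+ex*.025+ez*.05,pose(180,30),s)"
```

```text
lane x,y(right),z mm [41.5 59.7 86.4] force lane [-1.3  0.9 -0.9] w 0.0335
[ 0.52  0.87 -0.9   1.11  0.51  1.94  1.15]
turn [-0.   0.3 -7.7] shift [-0.0082  0.0614  0.0365] rows>= 1.4
```

Request:
drive_tool(deltas=[[0,0.3,-7.7,-0.008,0.061,0,1],[0,0.3,-7.7,-0.008,0.061,0.02,1],[0,0.3,-7.7,-0.008,0.061,0.0365,1],[0,0.3,-7.7,-0.008,0.061,0.0365,1]])

```text
time: 19.05
ee_pos: [0.586, -0.0221, 0.1316]
eef_rot: [0.003, 0.965, -0.002, -0.261]
ft_force: [0.1, -1.0, -1.1]
width: 0.0337
```

```bash
python3 -c "
from h import *
s=read_state();lane(HL,s);print(s['joint_positions'].round(2));row(HL+ex*.02+ez*.012,pose(180,30),s)"
```

```text
lane x,y(right),z mm [25.1  0.4 48. ] force lane [-0.6  1.  -0.9] w 0.0337
[ 0.48  0.91 -0.94  1.17  0.51  1.87  1.17]
turn [-0.1 -0.2 -0.4] shift [-0.0052  0.0005  0.0359] rows>= 0.7
```

Request:
drive_tool(deltas=[[0,0,-0.4,-0.005,0.0005,0.02,1],[0,0,-0.4,-0.005,0.0005,0.034,1],[0,0,-0.4,-0.005,0.0005,0.036,1],[0,0,-0.4,-0.005,0.0005,0.036,1],[0,0,-0.4,-0.005,0.0005,0.036,1]])

```text
time: 19.55
ee_pos: [0.5744, -0.0217, 0.1011]
eef_rot: [0.0, 0.966, -0.0, -0.258]
ft_force: [0.3, -0.0, -0.8]
width: 0.0337
```

```bash
python3 -c "
from h import *
s=read_state();lane(HL,s);row(HL+ex*.02+ez*.0077,pose(180,30),s)"
```

```text
lane x,y(right),z mm [20.  -0.  15.8] force lane [-0.6  0.  -0.5] w 0.0337
turn [-0.   0.1 -0. ] shift [ 0.     -0.      0.0081] rows>= 0.2
```

Request:
drive_tool(deltas=[[0,0,0,0,0,0.003,1],[0,0,0,0,0,0.006,1],[0,0,0,0,0,0.007,1],[0,0,0,0,0,0.008,1],[0,0,0,0,0,0.008,1]])

```text
time: 20.05
ee_pos: [0.5702, -0.0215, 0.0942]
eef_rot: [-0.0, 0.966, -0.0, -0.258]
ft_force: [3.2, -0.5, 4.9]
width: 0.0336
```

```bash
python3 -c "
from h import *
s=read_state();lane(HL,s)"
```

```text
lane x,y(right),z mm [20.1 -0.2  7.7] force lane [-0.3  0.5  5.9] w 0.0336
```

Seated on the rods. I slide it down the lane in steps.

Request:
drive_tool(deltas=[[0,0,0,-0.003,0,0,1],[0,0,0,-0.006,0,0,1],[0,0,0,-0.009,0,0,1],[0,0,0,-0.011,0,0,1],[0,0,0,-0.013,0,0,1],[0,0,0,-0.013,0,0,1]])

```text
time: 20.65
ee_pos: [0.5813, -0.0213, 0.0878]
eef_rot: [-0.0, 0.966, -0.0, -0.258]
ft_force: [1.7, 0.0, 8.4]
width: 0.0338
```

```bash
python3 -c "
from h import *
s=read_state();lane(HL,s)"
```

```text
lane x,y(right),z mm [ 7.3 -0.4  7.7] force lane [ 2.7 -0.   8.2] w 0.0338
```

Request:
drive_tool(deltas=[[0,0,0,-0.002,0,0,1],[0,0,0,-0.004,0,0,1],[0,0,0,-0.004,0,0,1]])

```text
time: 20.95
ee_pos: [0.5848, -0.0213, 0.0858]
eef_rot: [-0.0, 0.966, -0.0, -0.258]
ft_force: [1.9, 0.2, 7.4]
width: 0.0336
```

```bash
python3 -c "
from h import *
s=read_state();lane(HL,s)"
```

```text
lane x,y(right),z mm [ 3.3 -0.4  7.7] force lane [ 2.1 -0.2  7.3] w 0.0336
```

Request:
drive_tool(deltas=[[0,0,0,-0.002,0,0,1],[0,0,0,-0.003,0,0,1],[0,0,0,-0.003,0,0,1]])

```text
time: 21.25
ee_pos: [0.587, -0.0213, 0.0846]
eef_rot: [-0.0, 0.966, -0.0, -0.259]
ft_force: [-1.2, -0.4, 9.2]
width: 0.0335
```

```bash
python3 -c "
from h import *
s=read_state();lane(HL,s)"
```

```text
lane x,y(right),z mm [ 0.8 -0.4  7.7] force lane [5.7 0.4 7.4] w 0.0335
```

Request:
drive_tool(deltas=[[0,0,0,-0.001,0,0,1],[0,0,0,-0.002,0,0,1],[0,0,0,-0.003,0,0,1],[0,0,0,-0.003,0,0,1]])

```text
time: 21.65
ee_pos: [0.5872, -0.0212, 0.0845]
eef_rot: [-0.001, 0.965, -0.001, -0.262]
ft_force: [-16.5, -0.3, 20.8]
width: 0.0337
```

```bash
python3 -c "
from h import *
s=read_state();lane(HL,s)"
```

```text
lane x,y(right),z mm [ 0.6 -0.5  7.7] force lane [24.7  0.3  9.7] w 0.0337
```

Request:
drive_tool(deltas=[[0,0,0,0.0025,0,0,1],[0,0,0,0.0025,0,0,-0.4],[0,0,0,0.0025,0,0,-0.4],[0,0,0,0.0025,0,0,-0.4],[0,0,0,0.0025,0,0,-0.4],[0,0,0,0.0025,0,-0.03,-0.4],[0,0,0,0.0025,0,-0.07,-0.4],[0,0,0,0.02,-0.04,-0.09,-0.4],[0,0,0,0.05,-0.08,-0.11,-0.4],[0,0,0,0.09,-0.12,-0.12,-0.4],[0,0,0,0.12,-0.16,-0.12,-0.4],[0,0,0,0.15,-0.2,-0.12,-0.4]])

```text
time: 22.85
ee_pos: [0.5244, -0.2139, 0.2583]
eef_rot: [-0.0, 0.966, -0.0, -0.258]
ft_force: [0.9, 0.4, 0.2]
width: 0.061
```

```bash
python3 - <<'E'
from h import *
s=read_state();print(s["ee_pos"],s["joint_positions"].round(2))
p,d=camera("top");W=cloud("top",d)
for h in(HL,HR):lanecheck(h,W,d)
q,e=camera("scene");V=cloud("scene",e)
for h in(HL,HR):lanecheck(h,V,e)
a=cv2.resize(p[180:250,225:325],None,fx=5.6,fy=5.6,interpolation=cv2.INTER_CUBIC)
b=cv2.resize(q[170:260,240:350],None,fx=5,fy=5,interpolation=cv2.INTER_CUBIC)[:392]
cv2.imwrite("pics/end.png",b[:,:,::-1]);cv2.imwrite("pics/endt.png",a[:,:,::-1])
E
```

```text
[ 0.52439511 -0.21390188  0.25833196] [ 0.74  0.72 -0.89  1.14  0.52  2.03  1.52]
top face lane x,y [array([ 1.1, -1.9]), array([73.4, 33.1]), np.float64(0.9)] x 1/99% [-34.2  37.2] z 16.0 292
top face lane x,y [array([ 1.9, -3.9]), array([74.6, 30.4]), np.float64(4.0)] x 1/99% [-34.6  38. ] z 15.6 246
top face lane x,y [array([6.6, 1.4]), array([77.1, 38.7]), np.float64(1.2)] x 1/99% [-32.   42.4] z 14.3 96
top face lane x,y [array([ 3.5, -0.6]), array([38.4, 76.5]), np.float64(87.8)] x 1/99% [-33.1  41.5] z 14.3 87
```

Request:
drive_tool(deltas=[[0,0,0,0.0,-0.05,0,-0.4],[0,0,0,0.0,-0.1,0,-0.4],[0,0,0,0.0,-0.15,0,-0.4],[0,0,0,0.0,-0.15,0,-0.4]])

```text
time: 23.35
ee_pos: [0.5232, -0.37, 0.2566]
eef_rot: [0.005, 0.966, -0.001, -0.26]
ft_force: [0.0, 0.9, 1.1]
width: 0.0608
```

```bash
python3 - <<'E'
from h import *
p,d=camera("top");W=cloud("top",d)
for h in(HL,HR):lanecheck(h,W,d)
q,e=camera("scene")
a=cv2.resize(p[180:250,225:325],None,fx=5,fy=5,interpolation=cv2.INTER_CUBIC)
b=cv2.resize(q[180:250,250:350],None,fx=5,fy=5,interpolation=cv2.INTER_CUBIC)
cv2.imwrite("pics/end2.png",cv2.resize(np.hstack([a,b]),(800,280))[:,:,::-1])
W0=np.load("top1.npz")["W"];dz=abs(W[...,2]-W0[...,2])>.006
for n,(x,y) in dict(lamp=(.567,.135),gear=(.757,-.115),dish=(.711,.017),loupe=(.63,-.43)).items():
    print(n,dz[np.hypot(W0[...,0]-x,W0[...,1]-y)<.05].mean().round(3))
E
```

```text
top face lane x,y [array([ 1.7, -1.9]), array([74.4, 33.2]), np.float64(0.9)] x 1/99% [-33.4  37.4] z 16.1 296
top face lane x,y [array([ 1.6, -1.5]), array([33.9, 73.2]), np.float64(89.9)] x 1/99% [-33.6  37.6] z 15.9 292
lamp 0.051
gear 0.12
dish 0.115
loupe 0.864
```

View pics/end2.png

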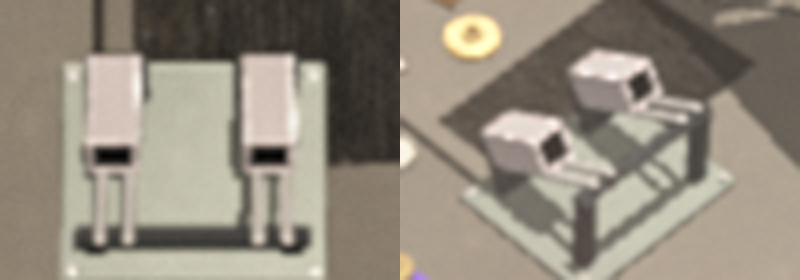

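Both spacers lie level with each other in their lanes, in the left half at about (115,105) and (268,105), with their far ends over the stop plates. The loupe's depth change is only the arm covering it. I hand in.

```bash
python3 -c "
from bench import *
print(close_job())"
```

```text
the job is handed in; nothing more can be done
None
```

Both spacers are in the rack, one in each lane, and each was pushed against its stop plate until it stopped firmly at about 25 N. I handed the job in at about 23.5 s of the 67 s allowed.

- **Right lane:** the right-hand spacer went fully home at the first try, so its deep end was already down.
- **Left lane:** the left-hand spacer first stopped about 8 mm short. I took it off, turned it end for end in the gripper and slid it in again. It then went 7 mm further.

**Last checks:**
- **Position along the lane:** the top camera puts the two centres at +1.7 mm and +1.6 mm from my estimate of home. The wrist camera puts the stop plate about 1.5 mm up the lane from that estimate, so the offset lies in the estimate.
- **Across and square to the lane:** both are within 2 mm across. The top faces read 15.9–16.1 mm above home against the expected 17 mm, and the lengths lie within about 1° of the lane.
- **Scene camera:** taken just before, partly hidden and with few points, it disagreed, reading +6.6 mm along the left lane and +3.5 mm along the right. I went with the top camera and the firm stops.
- **Bystanders:** the lamp, gear and dish showed little depth change. The loupe could not be checked because the arm was covering it, but the arm stayed well above it.

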